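Sweep the amber vials to the pick-up area

ROBOT

A 6-joint arm with a two-finger parallel gripper is mounted at the origin on the work surface. World frame = base frame: x ahead of the robot, y to its left, z up, the work surface at z = 0. Lengths are in mm, angles in rad, forces in N, time in s.
With the tool pointing down it reaches from about 375 to 925 mm from the base axis. Payload 5.7 kg.
Tool frame: the origin (TCP) lies midway between the tips of the shut fingers; the grasp point (between the pads) lies 19 mm behind it; z points along the fingers, y is the line along which they close (so a half turn about z gives the same grasp; the last joint's range is limited). The gripper opens to 88 mm and grips with 3 to 60 N. Pads are 20 mm wide; open, the fingers measure 115 mm over their backs; the gripper's body (75 mm by 178 mm) begins 61 mm behind the grasp point.
Start: joints at [1.006, 0.359, 1.51, -0, 1.272, -0.115], TCP at [260.859, 540.291, 222.623] pointing down, gripper open.
Joint ranges: [-2.97, 2.97], [-1.01, 2.36], [0.21, 2.38], [-0.96, 4.11], [0.2, 2.71], [-2.98, 2.98]. Speed limits (rad/s): [2.39, 2.39, 3.14, 3.14, 3.14, 3.14].

INTERFACE

Orientations are given as a unit quaternion [x, y, z, w].
In Python, from rig import arm gives the robot as it stands. The module is installed in compiled form; this text tells all that it offers.
- The arm moves only by the tool play_rows, never from a script. Its argument "series" is a list of rows, each an object of numbers: "x", "y", "z": the shift along the tool's x, y, z in mm; "wx", "wy", "wz": the turn, a rotation vector about the tool's x, y, z in degrees; "jaw": the finger opening in mm, from 0 to 87.8. In form: [{"x": .., "y": .., "z": .., "wx": .., "wy": .., "wz": .., "jaw": ..}, ...]. A call has 1 to 20 rows; each row shifts and turns the commanded pose from where the row before left it, along the tool's axes as they then stand; what a row does not reach is not made up. A row lasts 1/8 s, in which the tool goes at most 62.5 mm and 10.7 degrees, less where a joint would pass 70% of its speed; a pose out of reach is approached as far as the arm can. A call with a gripper value outside its range is refused whole. The fingers move at their own pace and stop on an object; "grip_force" is the grip in N (left out, the last holds). Time passes only in rows, so rows that do not move let the fingers close. It gives the time, the measured TCP pose, the force, the opening and the grip force at its end, in the units of the state.
- arm.get_obs(): the state, without advancing time (a new reading comes with each control period).
- arm.capture(name): name is "scene" or "top" or "wrist"; returns a dict with "img" (420x560x3 uint8, red, green, blue), "depth" (420x560 float32, mm along the optical axis (not along the pixel's ray), 0 where there is no reading), "camera_matrix" (3x3 intrinsics, pixels), "origin" and "rotation" of the camera in the world. Camera axes: x right, y down, z forward; pixel columns grow to the right and rows downward; lengths in mm; the calibration is good to about 2 mm. A picture is of the moment at which its call begins.
- arm.close_job(): hands the job in; it is judged then, once.
Trained networks look in the newest picture that a camera, given by its name, has taken for a name from the list of things; names that differ only in an ending like _2 or _b are one class to them, and where a whole thing is asked for, a point or a joint stands for the part that bears it (a point fixed in the world has none). Each returns a list of dicts, best first, with "confidence" (0 to 1); they miss things now and then, are a little off and sometimes report something else, mostly with a low value. They report only what shows in the picture. A call takes as long as a camera call.
- arm.regions_of(camera, label): "pixels" (420x560 bool, what is visible of it) and "extent" ([left, top, right, bottom] in pixels, round what is visible of it).
- arm.mark_of(camera, label): "location" ([column, row] in pixels: a listed point, or the origin of a listed thing).
The state is a dict: "clock": time; "qpos": joint angles; "qvel": joint speeds; "effort": joint torques, N m; "tool_pos": TCP position; "tool_rot": TCP orientation; "ft_force": force on the tool from outside, world axes, zero at the start; "torque": the same for the moment, N m; "gripper_width": opening from 0.0 (shut) to 1.0 (fully open); "finger_force": force on a finger pad.
Only numpy, scipy, OpenCV 4.12 (cv2) and the standard library are available. Lean on these libraries where they do the work, as an engineer would, in place of code of your own. Each camera call takes 0.05 s, during which the arm holds its last target. There are 200 camera calls.

TASK

Take the long straightedge by its red handle and, with it, push the three amber vials across the bench together as one group until all three stand upright inside the blue-outlined area. Then leave the straightedge standing on the bench and let go. Do not lift the vials or touch them with the gripper, and leave the clear vial with the blue cap where it is.

Things in the scene. Friction and masses are not known exactly. Their poses are not given: they have to be found in the camera images.
- vial_a_center (a point): centre (18 mm above the underside) of one of three identical loose amber glass vials with white caps, upright, 28 mm diameter, 36 mm tall, 20 to 40 g; the three start on a grey rectangle printed on the bench, in a loose row about 50 mm apart and out of line by up to 35 mm either way
- vial_b_center (a point): centre (18 mm above the underside) of one of three identical loose amber glass vials with white caps, upright, 28 mm diameter, 36 mm tall, 20 to 40 g; the three start on a grey rectangle printed on the bench, in a loose row about 50 mm apart and out of line by up to 35 mm either way
- vial_c_center (a point): centre (18 mm above the underside) of one of three identical loose amber glass vials with white caps, upright, 28 mm diameter, 36 mm tall, 20 to 40 g; the three start on a grey rectangle printed on the bench, in a loose row about 50 mm apart and out of line by up to 35 mm either way
- straightedge_grip (a point): grip point of the loose long straightedge: aluminium bar 180 mm long (x), 25 wide (y), 20 tall, with an upright red handle on its middle, 60 mm long (x), 18 thick (y), top 82 mm above the bar's underside. The point is in the handle, 60 mm above the underside, on its centreline; z up. 0.3 kg. Both long sides of the bar push. (A 90 mm bar with a black handle stands nearby: not wanted.)
- zone: white area with a blue border, flat on the bench (no step), 240 mm along its x axis, 120 mm along its y, border included; origin at its centre at bench height. It lies across the bench from the vials, to the left or right, its long side facing them (the way from them to it runs within about 20 degrees of its y axis, either sense); the bench between is free
- clear_vial_center (a point): centre (18 mm above the underside) of a bystander: a clear vial with a blue cap, same size as the amber ones, loose, standing in line with their row, on the side away from the robot, about 95 mm beyond the last; not to be pushed

How it is judged (in metres and radians):
On the way, in this order (a step that is already met when the one before it is completed fails the run):
1. the red-handled straightedge is held by the gripper and has been moved at least 30 mm (contact force between the fingers and straightedge above 1 N and distance of straightedge_grip from where it was at the start of the episode above 0.03 m), for 0.1 s.
2. the held straightedge pushes all three vials along together: each has moved at least 40 mm, each is within 120 mm of the straightedge's middle, and none is in the blue-outlined area yet (contact force between the fingers and straightedge above 1 N and distance of each of vial_a_center, vial_b_center, vial_c_center from where it was at the start of the episode above 0.04 m and horizontal distance between each of vial_a_center, vial_b_center, vial_c_center and straightedge_grip below 0.12 m and not (x of vial_a_center in the frame of zone between -0.12 and 0.12 m and y of vial_a_center in the frame of zone between -0.06 and 0.06 m) and not (x of vial_b_center in the frame of zone between -0.12 and 0.12 m and y of vial_b_center in the frame of zone between -0.06 and 0.06 m) and not (x of vial_c_center in the frame of zone between -0.12 and 0.12 m and y of vial_c_center in the frame of zone between -0.06 and 0.06 m)), for 0.1 s.
At the end, for the whole second after the job is handed in: All three amber vials stand upright (within 10 degrees) and at rest with their centres inside the outer edge of the blue outline; the straightedge stands upright (within 10 degrees) and at rest on the bench, released; the clear vial is within 20 mm of where it stood (x of vial_a_center in the frame of zone between -0.12 and 0.12 m and y of vial_a_center in the frame of zone between -0.06 and 0.06 m and x of vial_b_center in the frame of zone between -0.12 and 0.12 m and y of vial_b_center in the frame of zone between -0.06 and 0.06 m and x of vial_c_center in the frame of zone between -0.12 and 0.12 m and y of vial_c_center in the frame of zone between -0.06 and 0.06 m and angle between each of vial_a_center, vial_b_center, vial_c_center, straightedge_grip's own z axis and vertical below 0.17 rad and linear speed of each of vial_a, vial_b, vial_c, straightedge below 0.02 m/s and height (world z) of straightedge_grip below 0.075 m and distance of clear_vial_center from where it was at the start of the episode below 0.02 m); the robot touches nothing.
It fails at once if an amber vial is lifted more than 25 mm off the bench (height (world z) of any of vial_a_center, vial_b_center, vial_c_center above 0.043 m).
It fails at once if the gripper touches an amber vial with more than 1 N (contact force between any of the fingers, the arm and vial_a above 1 N or contact force between any of the fingers, the arm and vial_b above 1 N or contact force between any of the fingers, the arm and vial_c above 1 N).
It fails at once if the clear vial is moved more than 20 mm (distance of clear_vial_center from where it was at the start of the episode above 0.02 m).
It also fails if it takes over 54 s, if anything falls off the work surface, if the arm or the gripper's body presses on something with over 40 N, if the wrist force passes 120 N, or if a joint passes its speed limit or range.

## Working session

There is one attempt and no reset: what is moved stays moved. The work goes in short steps, Python scripts to look and compute and a tool call to move; the robot and the scene stay as the last step left them, time stands still between calls to the robot, and variables do not carry over. Pictures are saved under pics/ and viewed, at most 10 in all, crops included, and the job is handed in when it is done.

Besides the shell and the picture viewer there is one more tool, called after "Call:" as name(argument=value, ...), one argument or row to a line, values as JSON. play_rows: Moves the arm, as the interface text tells. Its arguments: {"type":"object","properties":{"series":{"type":"array"},"grip_force":{"type":"number"}},"required":["series"]}

```bash
mkdir -p pics; cat > h.py <<'E'
import numpy as np, cv2
from rig import arm
def pt(c,u,v,z):
    K=np.array(c["camera_matrix"]);R=np.array(c["rotation"]);o=np.array(c["origin"])
    d=R@np.linalg.solve(K,[u,v,1.0]); return o+d*(z-o[2])/d[2]
def save(c,n): cv2.imwrite(f"pics/{n}.png",c["img"][:,:,::-1])
E
python3 - <<'E'
from h import *
for n in ["top","scene"]:
    c=arm.capture(n); save(c,n+"0")
    for l,z in [("vial_a_center",18),("straightedge_grip",60),("zone",0),("clear_vial_center",18)]:
        for m in arm.mark_of(n,l): print(n,l,round(m["confidence"],2),np.round(m["location"]),np.round(pt(c,*m["location"],z)))
o=arm.get_obs();print(o["clock"],o["tool_pos"],o["tool_rot"])
a=np.hstack([cv2.imread(f"pics/{n}0.png") for n in["top"]]);
E
```

```text
Traceback (most recent call last):
  File "h.py", line 5, in pt
    d=R@np.linalg.solve(K,[u,v,1.0]); return o+d*(z-o[2])/d[2]
      ~^~~~~~~~~~~~~~~~~~~~~~~~~~~~~
ValueError: matmul: Input operand 1 has a mismatch in its core dimension 0, with gufunc signature (n?,k),(k,m?)->(n?,m?) (size 3 is different from 4)
```

View pics/top0.png

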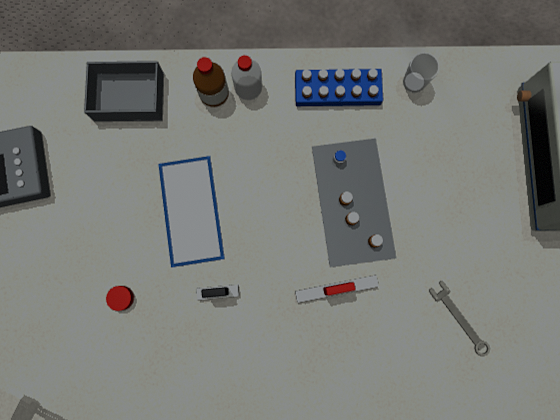

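The top picture shows the zone at about (191,211), the amber vials at (346,198), (352,218) and (376,241), the clear vial at (340,157) and the red-handled straightedge at (338,289). The rotation is a quaternion, so I'll fix the helper.

```bash
sed -i 's/R=np.array(c\["rotation"\])/R=Rot.from_quat(c["rotation"]).as_matrix()/; 1a from scipy.spatial.transform import Rotation as Rot' h.py
python3 - <<'E'
from h import *
for n in ["top","scene"]:
    c=arm.capture(n); save(c,n+"1")
    for l,z in [("vial_a_center",18),("straightedge_grip",60),("zone",0),("clear_vial_center",18)]:
        for m in arm.mark_of(n,l): print(n,l,round(m["confidence"],2),np.round(m["location"]),np.round(pt(c,*m["location"],z)))
    for l in ["zone","straightedge_grip","vial_a_center","clear_vial_center"]:
        for r in arm.regions_of(n,l)[:3]:
            p=r["pixels"]; print(n,l,round(r["confidence"],2),r["extent"],p.sum())
            if l in("zone","straightedge_grip"):
                b=cv2.boxPoints(cv2.minAreaRect(np.argwhere(p)[:,::-1].astype(np.float32)))
                print(np.round([pt(c,*q,0 if l=="zone" else 20)[:2] for q in b]).tolist())
o=arm.get_obs();print(o["clock"],o["tool_pos"],o["tool_rot"])
E
```

```text
top vial_a_center 0.46 [376. 240.] [ 553. -222.   18.]
top straightedge_grip 0.96 [340. 285.] [ 455. -134.   60.]
top zone 0.96 [188. 212.] [623. 196.   0.]
top clear_vial_center 0.66 [342. 156.] [ 744. -154.   18.]
top zone 0.95 [158.1, 155.9, 223.3, 269.9] 5570
[[737.0, 271.0], [753.0, 148.0], [514.0, 112.0], [499.0, 231.0]]
top straightedge_grip 0.57 [298.9, 275.2, 381.0, 298.8] 975
[[444.0, -41.0], [477.0, -219.0], [450.0, -224.0], [417.0, -46.0]]
top vial_a_center 0.54 [368.1, 235.6, 382.7, 248.3] 145
top clear_vial_center 0.43 [333.3, 151.5, 347.6, 165.2] 134
scene vial_a_center 0.79 [179. 284.] [ 556. -220.   18.]
scene straightedge_grip 0.73 [218. 280.] [ 635. -194.   60.]
scene straightedge_grip 0.61 [171. 218.] [ 448. -135.   60.]
scene straightedge_grip 0.23 [178. 284.] [ 589. -243.   60.]
scene zone 0.77 [339. 196.] [624. 191.   0.]
scene clear_vial_center 0.83 [288. 311.] [ 746. -145.   18.]
scene zone 0.84 [280.1, 168.6, 404.2, 228.4] 3607
[[524.0, 110.0], [460.0, 232.0], [738.0, 265.0], [774.0, 151.0]]
scene straightedge_grip 0.94 [144.4, 198.3, 207.5, 273.5] 1905
[[410.0, -223.0], [359.0, -23.0], [462.0, -50.0], [498.0, -235.0]]
scene vial_a_center 0.52 [170.4, 273.8, 187.9, 295.0] 339
scene vial_a_center 0.3 [281.3, 166.5, 401.3, 226.3] 3718
scene clear_vial_center 0.69 [278.3, 299.2, 295.1, 327.5] 380
1.0 [260.88574724 540.28943527 222.64100757] [ 2.23019312e-01  9.74814026e-01 -2.74102127e-05  1.28043471e-06]
```

View pics/scene1.png

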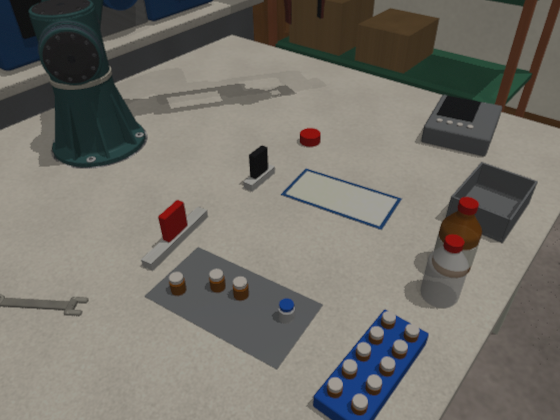

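Scene view confirms the layout: three amber vials on the grey sheet, at (177,284), (217,280) and (240,288), and the clear vial at (287,310). Next I locate the caps by colour.

```bash
python3 - <<'E'
from h import *
c=arm.capture("top"); im=c["img"]; hsv=cv2.cvtColor(im,cv2.COLOR_RGB2HSV)
m=((hsv[...,2]>130)&(hsv[...,1]<70)).astype(np.uint8); m[:, :318]=0;m[:,395:]=0;m[:160]=0;m[262:]=0
# only inside grey sheet
n,l,s,ce=cv2.connectedComponentsWithStats(m)
for i in range(1,n):
    if 15<s[i][4]<300: print("cap",s[i],ce[i],np.round(pt(c,*ce[i],36)))
r=((hsv[...,1]>150)&((hsv[...,0]<8)|(hsv[...,0]>172))).astype(np.uint8); r[:,:290]=0;r[:270]=0
n,l,s,ce=cv2.connectedComponentsWithStats(r)
for i in range(1,n):
    if s[i][4]>30:
        b=cv2.minAreaRect(np.argwhere(l==i)[:,::-1].astype(np.float32)); print("red",s[i],b,np.round(pt(c,*ce[i],75)))
        print(np.round([pt(c,*q,80)[:2] for q in cv2.boxPoints(b)]).tolist())
K=np.array(c["camera_matrix"]);print(c["origin"],K[0,0])
x0,y0=290,140; cv2.imwrite("pics/crop.png",cv2.resize(im[140:310,290:400,::-1],None,fx=3.5,fy=3.5))
o=arm.get_obs();print(Rot.from_quat(o["tool_rot"]).as_matrix().round(3))
E
```

```text
cap [342 192  11  10  82] [346.7195122  196.54878049] [ 647. -159.   36.]
cap [348 212  11  10  85] [353.2        216.76470588] [ 602. -171.   36.]
cap [372 235  11  10  87] [376.79310345 239.62068966] [ 551. -221.   36.]
cap [377 259  18   3  26] [387.26923077 260.65384615] [ 506. -241.   36.]
red [324 283  31  12 250] ((338.923095703125, 288.6153259277344), (8.23687744140625, 30.594114303588867), 78.69007110595703) [ 448. -130.   75.]
[[450.0, -97.0], [462.0, -159.0], [445.0, -162.0], [434.0, -100.0]]
[ 453.20580352   -5.00170632 1053.6861208 ] 472.12481193330035
[[-0.901  0.435 -0.   ]
 [ 0.435  0.901 -0.   ]
 [ 0.    -0.    -1.   ]]
```

View pics/crop.png

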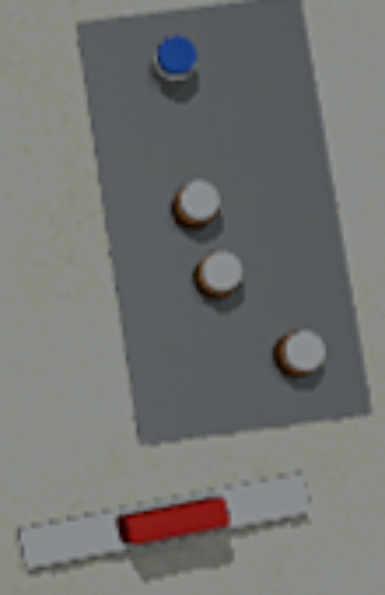

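Call:
play_rows(
  series=[
    {"x":-34,"y":-26.9},
    {"x":-34,"y":-26.9},
    {"x":-34,"y":-26.9},
    {"x":-34,"y":-26.9},
    {"x":-34,"y":-26.9},
    {"x":-34,"y":-26.9},
    {"x":-34,"y":-26.9},
    {"x":-34,"y":-26.9},
    {"x":-34,"y":-26.9},
    {"x":-34,"y":-26.9},
    {"x":-24.2,"y":-51},
    {"x":-24.2,"y":-51},
    {"x":-24.2,"y":-51},
    {"x":-24.2,"y":-51},
    {"x":-24.2,"y":-51},
    {"wz":10},
    {"wz":10},
    {"wz":10},
    {"wz":10},
    {"wz":10},
  ],
)

```text
$.series[0]: bad value
```

Call:
play_rows(
  series=[
    {"wz":3.8},
    {},
    {},
  ],
)

```text
$.series[0]: bad value
```

```bash
python3 - <<'E'
from h import *
c=arm.capture("wrist"); im=c["img"]; save(c,"w1"); hsv=cv2.cvtColor(im,cv2.COLOR_RGB2HSV)
K=np.array(c["camera_matrix"]);R=Rot.from_quat(c["rotation"]).as_matrix()
v,u=np.mgrid[:420,:560];d=c["depth"];P=np.stack([(u-K[0,2])/K[0,0]*d,(v-K[1,2])/K[1,1]*d,d],-1)@R.T+c["origin"]
m=(hsv[...,1]>140)&((hsv[...,0]<8)|(hsv[...,0]>172))&(d>0)
q=P[m]; zt=np.percentile(q[:,2],95); print("n",m.sum(),"top",zt)
t=q[q[:,2]>zt-6][:,:2]; print(cv2.minAreaRect(t.astype(np.float32)), t.min(0),t.max(0))
b=P[(P[...,2]>14)&(P[...,2]<26)&(d>0)]; b=b[np.hypot(b[:,0]-448,b[:,1]+132)<110]
print("bar",cv2.minAreaRect(b[:,:2].astype(np.float32)))
for x in arm.mark_of("wrist","straightedge_grip"): print(x["confidence"],pt(c,*x["location"],60))
o=arm.get_obs();print(o["clock"],o["tool_pos"],Rot.from_quat(o["tool_rot"]).as_matrix().round(3))
E
```

```text
n 2627 top 303.1414401649373
((253.2134552001953, 544.05078125), (92.11882019042969, 32.84574508666992), 65.67257690429688) [230.69007593 495.72150845] [286.74783625 586.47260771]
bar ((0.0, 0.0), (0.0, 0.0), 0.0)
1.15 [260.86793661 540.28373486 222.63434561] [[-0.901  0.435 -0.   ]
 [ 0.435  0.901 -0.   ]
 [-0.    -0.    -1.   ]]
```

View pics/w1.png

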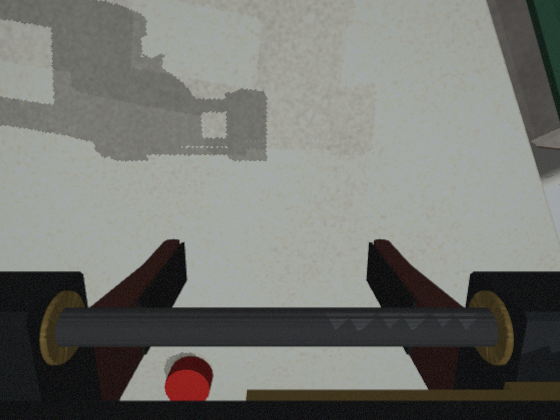

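The arm has not moved: the wrist view shows only the fingers and bare bench. The rows need every field.

Call:
play_rows(
  series=[
    {"x":-34,"y":-26.9,"z":0,"wx":0,"wy":0,"wz":0,"jaw":87.8},
    {"x":-34,"y":-26.9,"z":0,"wx":0,"wy":0,"wz":0,"jaw":87.8},
    {"x":-34,"y":-26.9,"z":0,"wx":0,"wy":0,"wz":0,"jaw":87.8},
    {"x":-34,"y":-26.9,"z":0,"wx":0,"wy":0,"wz":0,"jaw":87.8},
    {"x":-34,"y":-26.9,"z":0,"wx":0,"wy":0,"wz":0,"jaw":87.8},
    {"x":-34,"y":-26.9,"z":0,"wx":0,"wy":0,"wz":0,"jaw":87.8},
    {"x":-34,"y":-26.9,"z":0,"wx":0,"wy":0,"wz":0,"jaw":87.8},
    {"x":-34,"y":-26.9,"z":0,"wx":0,"wy":0,"wz":0,"jaw":87.8},
    {"x":-34,"y":-26.9,"z":0,"wx":0,"wy":0,"wz":0,"jaw":87.8},
    {"x":-34,"y":-26.9,"z":0,"wx":0,"wy":0,"wz":0,"jaw":87.8},
    {"x":-24.2,"y":-51,"z":0,"wx":0,"wy":0,"wz":0,"jaw":87.8},
    {"x":-24.2,"y":-51,"z":0,"wx":0,"wy":0,"wz":0,"jaw":87.8},
    {"x":-24.2,"y":-51,"z":0,"wx":0,"wy":0,"wz":0,"jaw":87.8},
    {"x":-24.2,"y":-51,"z":0,"wx":0,"wy":0,"wz":0,"jaw":87.8},
    {"x":-24.2,"y":-51,"z":0,"wx":0,"wy":0,"wz":0,"jaw":87.8},
    {"x":0,"y":0,"z":0,"wx":0,"wy":0,"wz":10,"jaw":87.8},
    {"x":0,"y":0,"z":0,"wx":0,"wy":0,"wz":10,"jaw":87.8},
    {"x":0,"y":0,"z":0,"wx":0,"wy":0,"wz":10,"jaw":87.8},
    {"x":0,"y":0,"z":0,"wx":0,"wy":0,"wz":10,"jaw":87.8},
    {"x":0,"y":0,"z":0,"wx":0,"wy":0,"wz":10,"jaw":87.8},
  ],
)

```text
clock: 3.65
tool_pos: [448.2, -132.0, 222.8]
tool_rot: [0.616, 0.787, -0.0, 0.0]
ft_force: [-0.0, 1.0, 0.3]
gripper_width: 1.001
finger_force: 0.0
```

Call:
play_rows(
  series=[
    {"x":0,"y":0,"z":0,"wx":0,"wy":0,"wz":3.8,"jaw":87.8},
    {"x":0,"y":0,"z":0,"wx":0,"wy":0,"wz":0,"jaw":87.8},
    {"x":0,"y":0,"z":0,"wx":0,"wy":0,"wz":0,"jaw":87.8},
  ],
)

```text
clock: 4.03
tool_pos: [448.2, -132.0, 222.7]
tool_rot: [0.639, 0.769, -0.0, 0.0]
ft_force: [0.8, 0.2, -0.1]
gripper_width: 1.0
finger_force: 0.0
```

```bash
cat > w.py <<'E'
from h import *
import sys
c=arm.capture("wrist"); im=c["img"]; save(c,sys.argv[1]); hsv=cv2.cvtColor(im,cv2.COLOR_RGB2HSV)
K=np.array(c["camera_matrix"]);R=Rot.from_quat(c["rotation"]).as_matrix()
v,u=np.mgrid[:420,:560];d=c["depth"];P=np.stack([(u-K[0,2])/K[0,0]*d,(v-K[1,2])/K[1,1]*d,d],-1)@R.T+c["origin"]
m=(hsv[...,1]>140)&((hsv[...,0]<8)|(hsv[...,0]>172))&(d>0)&(P[...,2]<95)
q=P[m]; zt=np.percentile(q[:,2],95); print("n",m.sum(),"top",zt)
t=q[q[:,2]>zt-6][:,:2]; print(cv2.minAreaRect(t.astype(np.float32)), t.min(0),t.max(0))
b=P[(P[...,2]>14)&(P[...,2]<26)&(d>0)]; b=b[np.hypot(b[:,0]-448,b[:,1]+132)<110]
print("bar",cv2.minAreaRect(b[:,:2].astype(np.float32)))
for x in arm.mark_of("wrist","straightedge_grip"): print(x["confidence"],pt(c,*x["location"],60))
o=arm.get_obs();print(o["clock"],o["tool_pos"],Rot.from_quat(o["tool_rot"]).as_matrix().round(3))
E
python3 w.py w2
```

```text
n 1393 top 82.92938505794156
((448.79119873046875, -130.08929443359375), (16.654212951660156, 58.574031829833984), 10.218265533447266) [ 435.76665612 -160.22450825] [ 461.27153073 -100.313665  ]
bar ((449.0693359375, -130.16400146484375), (24.962331771850586, 179.2418212890625), 10.497793197631836)
0.9 [ 449.22947697 -130.31840439   60.        ]
0.67 [ 581.13517845 -154.46314413   60.        ]
4.125 [ 448.19378379 -132.02207586  222.70898773] [[-0.182  0.983  0.   ]
 [ 0.983  0.182 -0.   ]
 [-0.    -0.    -1.   ]]
```

View pics/w2.png

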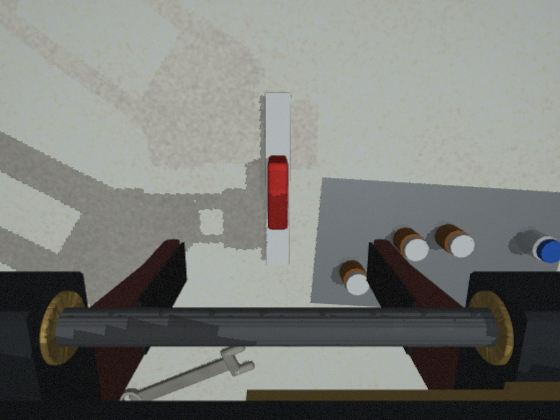

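The wrist view shows the bar lined up with the jaws, at (278,180). Its centre is (449,-130) with the top at 83 mm, as it should be, so I descend and grip.

Call:
play_rows(
  series=[
    {"x":1.7,"y":1.1,"z":40,"wx":0,"wy":0,"wz":0,"jaw":87.8},
    {"x":0,"y":0,"z":40,"wx":0,"wy":0,"wz":0,"jaw":87.8},
    {"x":0,"y":0,"z":40,"wx":0,"wy":0,"wz":0,"jaw":87.8},
    {"x":0,"y":0,"z":35,"wx":0,"wy":0,"wz":0,"jaw":87.8},
    {"x":0,"y":0,"z":20.7,"wx":0,"wy":0,"wz":0,"jaw":60},
    {"x":0,"y":0,"z":0,"wx":0,"wy":0,"wz":0,"jaw":25},
    {"x":0,"y":0,"z":0,"wx":0,"wy":0,"wz":0,"jaw":10},
    {"x":0,"y":0,"z":0,"wx":0,"wy":0,"wz":0,"jaw":10},
    {"x":0,"y":0,"z":0,"wx":0,"wy":0,"wz":0,"jaw":10},
    {"x":0,"y":0,"z":0,"wx":0,"wy":0,"wz":0,"jaw":10},
    {"x":0,"y":0,"z":0,"wx":0,"wy":0,"wz":0,"jaw":10},
    {"x":0,"y":0,"z":0,"wx":0,"wy":0,"wz":0,"jaw":10},
  ],
  grip_force=40,
)

```text
clock: 5.62
tool_pos: [449.0, -130.2, 47.1]
tool_rot: [0.64, 0.768, -0.0, 0.0]
ft_force: [-0.3, -0.7, 3.0]
gripper_width: 0.201
finger_force: 40.0
```

Call:
play_rows(
  series=[
    {"x":0,"y":0,"z":-30,"wx":0,"wy":0,"wz":0,"jaw":10},
    {"x":0,"y":0,"z":-30,"wx":0,"wy":0,"wz":0,"jaw":10},
    {"x":0,"y":0,"z":-30,"wx":0,"wy":0,"wz":0,"jaw":10},
    {"x":-33.6,"y":23.3,"z":0,"wx":0,"wy":0,"wz":0,"jaw":10},
    {"x":-33.6,"y":23.3,"z":0,"wx":0,"wy":0,"wz":0,"jaw":10},
    {"x":-33.6,"y":23.3,"z":0,"wx":0,"wy":0,"wz":0,"jaw":10},
    {"x":-33.6,"y":23.3,"z":0,"wx":0,"wy":0,"wz":0,"jaw":10},
    {"x":-33.6,"y":23.3,"z":0,"wx":0,"wy":0,"wz":0,"jaw":10},
    {"x":0,"y":0,"z":0,"wx":0,"wy":0,"wz":-9.44,"jaw":10},
    {"x":0,"y":0,"z":0,"wx":0,"wy":0,"wz":-9.44,"jaw":10},
    {"x":0,"y":0,"z":0,"wx":0,"wy":0,"wz":-9.44,"jaw":10},
    {"x":0,"y":0,"z":0,"wx":0,"wy":0,"wz":-9.44,"jaw":10},
    {"x":0,"y":0,"z":0,"wx":0,"wy":0,"wz":-9.44,"jaw":10},
    {"x":0,"y":0,"z":0,"wx":0,"wy":0,"wz":-9.44,"jaw":10},
    {"x":0,"y":0,"z":0,"wx":0,"wy":0,"wz":-9.44,"jaw":10},
    {"x":0,"y":0,"z":0,"wx":0,"wy":0,"wz":-9.44,"jaw":10},
    {"x":0,"y":0,"z":0,"wx":0,"wy":0,"wz":0,"jaw":10},
    {"x":0,"y":0,"z":0,"wx":0,"wy":0,"wz":0,"jaw":10},
  ],
)

```text
clock: 7.88
tool_pos: [593.5, -274.0, 136.4]
tool_rot: [0.037, 0.999, 0.0, -0.001]
ft_force: [-0.2, -0.2, -3.9]
gripper_width: 0.203
finger_force: 40.0
```

```bash
python3 - <<'E'
from h import *
c=arm.capture("top"); save(c,"top2")
o=arm.get_obs();print(o["clock"],o["tool_pos"],Rot.from_quat(o["tool_rot"]).as_matrix().round(3))
E
```

```text
7.925 [ 593.63325225 -274.09087407  136.5437691 ] [[-0.997  0.073 -0.001]
 [ 0.073  0.997  0.   ]
 [ 0.001  0.    -1.   ]]
```

View pics/top2.png

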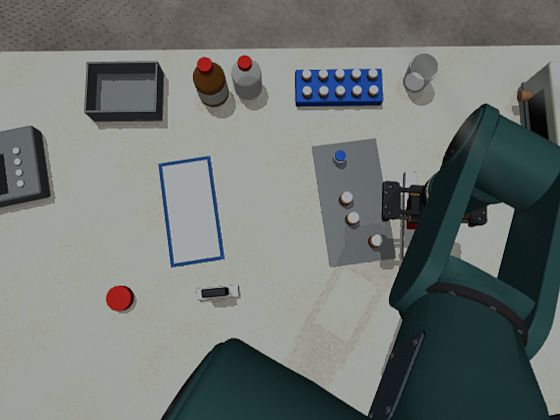

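The top view shows the vials unmoved, the lifted bar behind them at x≈405 and the clear vial untouched. I lower the bar and start pushing along tool +y.

Call:
play_rows(
  series=[
    {"x":0,"y":0,"z":35,"wx":0,"wy":0,"wz":0,"jaw":10},
    {"x":0,"y":0,"z":30,"wx":0,"wy":0,"wz":0,"jaw":10},
    {"x":0,"y":0,"z":18,"wx":0,"wy":0,"wz":0,"jaw":10},
    {"x":0,"y":0,"z":5.5,"wx":0,"wy":0,"wz":0,"jaw":10},
    {"x":0,"y":4,"z":0,"wx":0,"wy":0,"wz":0,"jaw":10},
    {"x":0,"y":7,"z":0,"wx":0,"wy":0,"wz":0,"jaw":10},
    {"x":0,"y":8,"z":0,"wx":0,"wy":0,"wz":0,"jaw":10},
    {"x":0,"y":8,"z":0,"wx":0,"wy":0,"wz":0,"jaw":10},
    {"x":0,"y":8,"z":0,"wx":0,"wy":0,"wz":0,"jaw":10},
    {"x":0,"y":8,"z":0,"wx":0,"wy":0,"wz":0,"jaw":10},
    {"x":0,"y":8,"z":0,"wx":0,"wy":0,"wz":0,"jaw":10},
    {"x":0,"y":8,"z":0,"wx":0,"wy":0,"wz":0,"jaw":10},
    {"x":0,"y":8,"z":0,"wx":0,"wy":0,"wz":0,"jaw":10},
    {"x":0,"y":8,"z":0,"wx":0,"wy":0,"wz":0,"jaw":10},
    {"x":0,"y":8,"z":0,"wx":0,"wy":0,"wz":0,"jaw":10},
    {"x":0,"y":8,"z":0,"wx":0,"wy":0,"wz":0,"jaw":10},
    {"x":0,"y":8,"z":0,"wx":0,"wy":0,"wz":0,"jaw":10},
    {"x":0,"y":8,"z":0,"wx":0,"wy":0,"wz":0,"jaw":10},
    {"x":0,"y":8,"z":0,"wx":0,"wy":0,"wz":0,"jaw":10},
    {"x":0,"y":8,"z":0,"wx":0,"wy":0,"wz":0,"jaw":10},
  ],
)

```text
clock: 10.42
tool_pos: [602.7, -151.1, 48.5]
tool_rot: [0.035, 0.999, -0.0, -0.0]
ft_force: [0.2, 0.8, -3.8]
gripper_width: 0.202
finger_force: 40.0
```

Call:
play_rows(
  series=[
    {"x":0,"y":9,"z":0,"wx":0,"wy":0,"wz":0,"jaw":10},
    {"x":0,"y":9,"z":0,"wx":0,"wy":0,"wz":0,"jaw":10},
    {"x":0,"y":9,"z":0,"wx":0,"wy":0,"wz":0,"jaw":10},
    {"x":0,"y":9,"z":0,"wx":0,"wy":0,"wz":0,"jaw":10},
    {"x":0,"y":9,"z":0,"wx":0,"wy":0,"wz":0,"jaw":10},
    {"x":0,"y":9,"z":0,"wx":0,"wy":0,"wz":0,"jaw":10},
    {"x":0,"y":9,"z":0,"wx":0,"wy":0,"wz":0,"jaw":10},
    {"x":0,"y":5,"z":0,"wx":0,"wy":0,"wz":0,"jaw":10},
    {"x":0,"y":0,"z":0,"wx":0,"wy":0,"wz":0,"jaw":10},
  ],
)

```text
clock: 11.55
tool_pos: [607.4, -83.3, 48.4]
tool_rot: [0.035, 0.999, 0.0, -0.0]
ft_force: [0.9, -0.2, -3.2]
gripper_width: 0.204
finger_force: 40.0
```

```bash
cat > t.py <<'E'
from h import *
import sys
c=arm.capture("scene"); save(c,sys.argv[1])
for l in("vial_a_center","clear_vial_center"):
    for m in arm.mark_of("scene",l): print(l,round(m["confidence"],2),np.round(m["location"]),np.round(pt(c,*m["location"],18)))
c=arm.capture("top")
for m in arm.mark_of("top","vial_a_center"): print("top",round(m["confidence"],2),np.round(m["location"]),np.round(pt(c,*m["location"],18)))
o=arm.get_obs();print(o["clock"],o["tool_pos"],o["gripper_width"],o["ft_force"],Rot.from_quat(o["tool_rot"]).as_matrix().round(3))
E
python3 t.py s2
```

```text
clear_vial_center 0.68 [286. 310.] [ 741. -147.   18.]
top 0.49 [299. 235.] [566. -53.  18.]
11.8 [607.41090638 -84.04640047  48.46344988] 0.19960434988891587 [-0.41855537 -0.13450011 -3.86447554] [[-0.997  0.071 -0.   ]
 [ 0.071  0.997 -0.   ]
 [ 0.    -0.    -1.   ]]
```

View pics/s2.png

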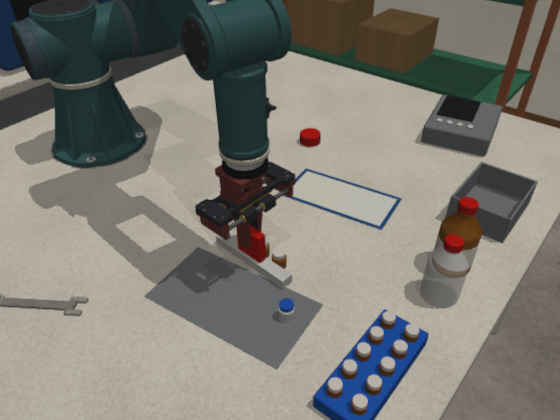

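The bar is on the bench and pushing: a white cap shows in front of it at (279,258), and the clear vial at (287,310) has not moved. About 247 mm remain.

Call:
play_rows(
  series=[
    {"x":0,"y":4,"z":0,"wx":0,"wy":0,"wz":0,"jaw":10},
    {"x":0,"y":8,"z":0,"wx":0,"wy":0,"wz":0,"jaw":10},
    {"x":0,"y":9,"z":0,"wx":0,"wy":0,"wz":0,"jaw":10},
    {"x":0,"y":9,"z":0,"wx":0,"wy":0,"wz":0,"jaw":10},
    {"x":0,"y":9,"z":0,"wx":0,"wy":0,"wz":0,"jaw":10},
    {"x":0,"y":9,"z":0,"wx":0,"wy":0,"wz":0,"jaw":10},
    {"x":0,"y":9,"z":0,"wx":0,"wy":0,"wz":0,"jaw":10},
    {"x":0,"y":9,"z":0,"wx":0,"wy":0,"wz":0,"jaw":10},
    {"x":0,"y":9,"z":0,"wx":0,"wy":0,"wz":0,"jaw":10},
    {"x":0,"y":9,"z":0,"wx":0,"wy":0,"wz":0,"jaw":10},
    {"x":0,"y":9,"z":0,"wx":0,"wy":0,"wz":0,"jaw":10},
    {"x":0,"y":9,"z":0,"wx":0,"wy":0,"wz":0,"jaw":10},
    {"x":0,"y":9,"z":0,"wx":0,"wy":0,"wz":0,"jaw":10},
    {"x":0,"y":9,"z":0,"wx":0,"wy":0,"wz":0,"jaw":10},
    {"x":0,"y":9,"z":0,"wx":0,"wy":0,"wz":0,"jaw":10},
    {"x":0,"y":9,"z":0,"wx":0,"wy":0,"wz":0,"jaw":10},
  ],
)

```text
clock: 13.8
tool_pos: [617.2, 54.5, 48.4]
tool_rot: [0.035, 0.999, -0.0, -0.0]
ft_force: [0.1, -2.3, -3.0]
gripper_width: 0.199
finger_force: 40.0
```

Call:
play_rows(
  series=[
    {"x":0,"y":9,"z":0,"wx":0,"wy":0,"wz":0,"jaw":10},
    {"x":0,"y":9,"z":0,"wx":0,"wy":0,"wz":0,"jaw":10},
    {"x":0,"y":9,"z":0,"wx":0,"wy":0,"wz":0,"jaw":10},
    {"x":0,"y":9,"z":0,"wx":0,"wy":0,"wz":0,"jaw":10},
    {"x":0,"y":9,"z":0,"wx":0,"wy":0,"wz":0,"jaw":10},
    {"x":0,"y":9,"z":0,"wx":0,"wy":0,"wz":0,"jaw":10},
    {"x":0,"y":9,"z":0,"wx":0,"wy":0,"wz":0,"jaw":10},
    {"x":0,"y":9,"z":0,"wx":0,"wy":0,"wz":0,"jaw":10},
    {"x":0,"y":9,"z":0,"wx":0,"wy":0,"wz":0,"jaw":10},
    {"x":0,"y":9,"z":0,"wx":0,"wy":0,"wz":0,"jaw":10},
    {"x":0,"y":7,"z":0,"wx":0,"wy":0,"wz":0,"jaw":10},
    {"x":0,"y":5,"z":0,"wx":0,"wy":0,"wz":0,"jaw":10},
    {"x":0,"y":3,"z":0,"wx":0,"wy":0,"wz":0,"jaw":10},
    {"x":0,"y":1,"z":0,"wx":0,"wy":0,"wz":0,"jaw":10},
    {"x":0,"y":0,"z":0,"wx":0,"wy":0,"wz":0,"jaw":10},
  ],
)

```text
clock: 15.68
tool_pos: [624.6, 159.7, 48.4]
tool_rot: [0.035, 0.999, 0.0, -0.0]
ft_force: [-0.6, 0.2, -3.7]
gripper_width: 0.204
finger_force: 40.0
```

```bash
python3 t.py s3
```

```text
vial_a_center 0.47 [324. 181.] [581. 194.  18.]
clear_vial_center 0.77 [289. 310.] [ 745. -143.   18.]
15.925 [624.61926168 159.54286033  48.40026275] 0.20499396798172706 [-0.16228831 -0.51354357 -3.33851275] [[-0.997  0.071 -0.   ]
 [ 0.071  0.997  0.   ]
 [ 0.     0.    -1.   ]]
```

View pics/s3.png

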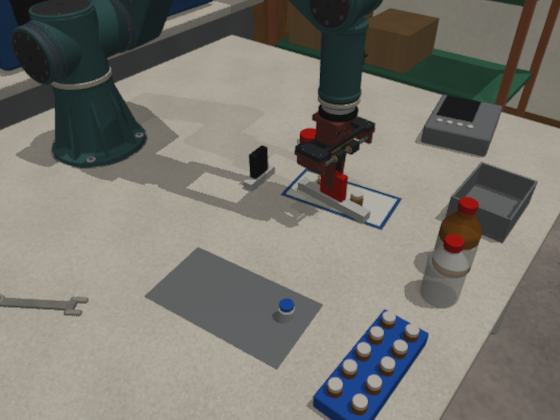

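All three vials should now be near the zone's centreline: the bar lies inside the outline at (333,198), with caps at (320,180) and (357,199). I back off, set the bar down, release and rise.

Call:
play_rows(
  series=[
    {"x":0,"y":-5,"z":0,"wx":0,"wy":0,"wz":0,"jaw":10},
    {"x":0,"y":-10,"z":0,"wx":0,"wy":0,"wz":0,"jaw":10},
    {"x":0,"y":-10,"z":0,"wx":0,"wy":0,"wz":0,"jaw":10},
    {"x":0,"y":0,"z":0.7,"wx":0,"wy":0,"wz":0,"jaw":10},
    {"x":0,"y":0,"z":0.5,"wx":0,"wy":0,"wz":0,"jaw":10},
    {"x":0,"y":0,"z":0,"wx":0,"wy":0,"wz":0,"jaw":10},
    {"x":0,"y":0,"z":0,"wx":0,"wy":0,"wz":0,"jaw":45},
    {"x":0,"y":0,"z":0,"wx":0,"wy":0,"wz":0,"jaw":45},
    {"x":0,"y":0,"z":0,"wx":0,"wy":0,"wz":0,"jaw":45},
    {"x":0,"y":0,"z":0,"wx":0,"wy":0,"wz":0,"jaw":45},
    {"x":0,"y":0,"z":-15,"wx":0,"wy":0,"wz":0,"jaw":45},
    {"x":0,"y":0,"z":-30,"wx":0,"wy":0,"wz":0,"jaw":45},
    {"x":0,"y":0,"z":-40,"wx":0,"wy":0,"wz":0,"jaw":45},
    {"x":0,"y":0,"z":-40,"wx":0,"wy":0,"wz":0,"jaw":45},
    {"x":0,"y":0,"z":-40,"wx":0,"wy":0,"wz":0,"jaw":45},
    {"x":0,"y":-50,"z":0,"wx":0,"wy":0,"wz":0,"jaw":45},
    {"x":0,"y":-50,"z":0,"wx":0,"wy":0,"wz":0,"jaw":45},
    {"x":0,"y":-50,"z":0,"wx":0,"wy":0,"wz":0,"jaw":45},
    {"x":0,"y":-50,"z":0,"wx":0,"wy":0,"wz":0,"jaw":45},
    {"x":0,"y":0,"z":0,"wx":0,"wy":0,"wz":0,"jaw":45},
  ],
)

```text
clock: 18.42
tool_pos: [608.7, -68.2, 213.4]
tool_rot: [0.037, 0.999, -0.001, 0.001]
ft_force: [0.3, -0.0, 0.2]
gripper_width: 0.516
finger_force: 0.0
```

```bash
python3 t.py s4; python3 - <<'E'
from h import *
c=arm.capture("top"); a=cv2.resize(c["img"][130:300,130:260,::-1],None,fx=3,fy=3)
b=cv2.imread("pics/s4.png")[140:340,240:430]; b=cv2.resize(b,None,fx=510/200,fy=510/200)[:, :400]
cv2.imwrite("pics/end.png",np.hstack([a,b]))
E
```

```text
vial_a_center 0.47 [357. 199.] [672. 185.  18.]
clear_vial_center 0.68 [344. 191.] [634. 191.  18.]
clear_vial_center 0.54 [287. 312.] [ 745. -149.   18.]
top 0.44 [191. 231.] [577. 184.  18.]
18.675 [608.82681485 -63.49306085 212.60277581] 0.5108978238919165 [-0.59203453  0.62835424  0.19398339] [[-0.998  0.069  0.   ]
 [ 0.069  0.998  0.   ]
 [-0.     0.    -1.   ]]
```

View pics/end.png

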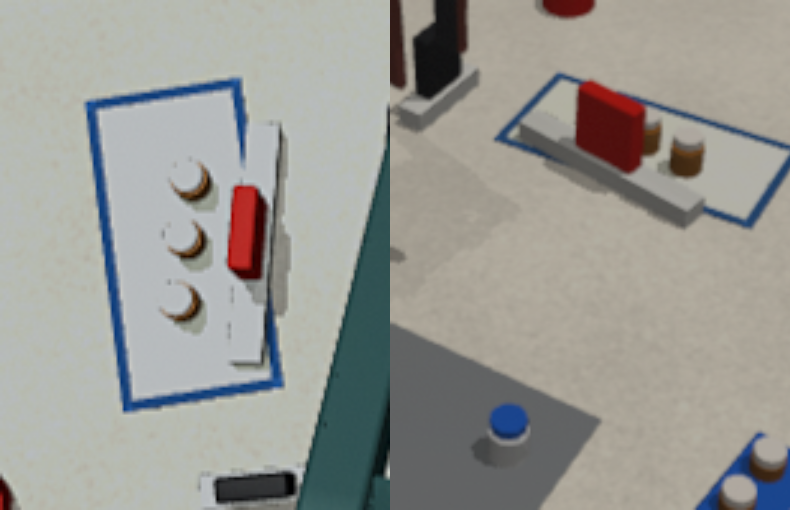

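All three vials stand well inside the outline, the bar stands released, and the clear vial is in place, so I hand the job in.

```bash
python3 -c "
from rig import arm
print(arm.close_job())"
```

```text
the job is handed in; nothing more can be done
None
```

I handed the job in at about 19 s. In the last pictures the three amber vials stood upright inside the blue outline, the straightedge stood on the bench, released, and the clear vial had not visibly moved. The hand-in gave no verdict.

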